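# Free the ball caught in the carafe's neck

## Task

There are two alike clear oblong water carafes, each on a cork coaster. In one of them the red cleaning ball has jammed on the ribs inside the narrow neck: pick up that carafe, rock it well over to its one narrow side and then to the other until the ball drops down into the belly, and stand the carafe upright back on its own coaster. Leave the other carafe, whose ball already lies at the bottom, alone, and do not turn the carafe on its side or upside down.

Things in the scene. Friction and masses are not known exactly. Their poses are not given: they have to be found in the camera images.
- carafe: Jammed carafe, clear, 0.32 kg, 185 mm high. Origin: underside centre; z to the mouth; y along its long side, within 30 deg of world y. Belly 64 (x) x 100 (y) mm to z=95; above it a straight flat-sided neck 34 (x) x 44 (y) mm outside, 26 x 36 inside. Grip the neck's two y sides near z=167 so it holds firm when rocked in its y-z plane. Neck has 2 blue ribs: +y wall at z=158, -y wall at z=128.
- ball_center (a point): Centre of the red ball (14 mm, 12 g) jammed on the upper (+y) rib, at y=+11, z=168 in the carafe's frame; on the lower rib z=138, on the belly floor z=11. Each rib reaches mid-neck, sloping 18 deg down to its wall. Lean the carafe 35-40 deg, -y side down (positive turn about its x), 0.6 s: ball moves to the lower rib; then as far with +y side down: it drops to the belly.
- coaster: The carafe's own coaster: round cork disc 150 mm across and 6 mm thick, fixed to the worktop. Origin: centre of its underside (on the worktop). The carafe starts at its centre and must stand on it again.
- carafe_2: The other carafe, same shape and size, on the other like coaster 220 to 400 mm away; its red ball lies at the bottom of its belly. Not to be disturbed. Origin: centre of its underside.

How it is judged:
By the outcome, as a careful person would: the job done as asked, in the order asked, and still so for the second after the job is handed in, with the robot touching nothing.
It also fails if it takes over 42 s, if anything falls off the work surface, if the arm or the gripper's body presses on something with over 40 N, if the wrist force passes 120 N, or if a joint passes its speed limit or range.

## Robot

A 6-joint arm with a two-finger parallel gripper is mounted at the origin on a cart in front of the work surface, level with it; the furniture and walls round the work are solid. World frame = base frame: x ahead of the robot, y to its left, z up, the work surface at z = 0. Lengths are in m, angles in rad, forces in N, time in s.
With the tool pointing down it reaches from about 0.35 to 0.775 m from the base axis. Payload 5.5 kg.
Tool frame: the origin (TCP) lies at the very end of the fingers, on their centre line; the grasp point (between the pads) lies env.grasp_offset behind it (env.grasp_offset is the distance from the TCP to the grasp point, in m); x points along the fingers, y is the direction in which the jaws open and shut, and the axes are right-handed (so a half turn about x gives the same grasp; the last joint's range is limited). The gripper opens to 85 mm and grips with 20 to 120 N. Pads are 22 mm wide; open, the fingers measure 114 mm over their backs; the gripper's body (76 mm by 85 mm) begins 54 mm behind the grasp point. The pads swing forward as they close: fully open they stand 13 mm farther back than shut.
Start: joints at [0.996, 0.313, 0.046, 1.304, 0, 1.431], TCP at [0.242, 0.522, 0.231] pointing down, gripper open.
Joint ranges: [-2.76, 2.76], [-0.86, 1.69], [-1.03, 1.26], [-2.2, 2.34], [-1.47, 1.5], [-3.14, 3.14]. Speed limits (rad/s): [2.57, 2.57, 3.14, 3.14, 3.14, 3.14].

## Interface

Orientations are given as a unit quaternion [w, x, y, z].
In Python, from workcell import get_state, viewer, job, env gives the robot as it stands.
- The arm moves only by the tool send_rows, never from a script. Its argument "plan" is a list of rows, each a list of 6 numbers: the shift along the tool's x, y, z in mm, then the turn, a rotation vector about the tool's x, y, z in degrees. A call has exactly 10 rows; each row is the pose to reach, as a shift and turn from the pose commanded when the call began, along the tool's axes at that moment; what a row does not reach only later rows make up. A row lasts 1/8 s, in which the tool goes at most 62.5 mm and 10.7 degrees, less where a joint would pass 70% of its speed; a pose out of reach is approached as far as the arm can. A call with a gripper value outside its range is refused whole. "claw" is the finger opening in mm, from 0 to 85.4, set as the call begins (left out, the last holds). The fingers move at their own pace and stop on an object; "newtons" is the grip in N (left out, the last holds). Time passes only in rows, so rows that repeat a pose let the fingers close, or fill a call up. It gives the time, the measured TCP pose, the force and the opening at its end, in the units of the state.
- get_state(): the state, without advancing time (a new reading comes with each control period).
- viewer.read_camera(name): name is "side" or "top" or "wrist"; returns a dict with "frame" (420x560x3 uint8, blue, green, red), "mtx" (3x3 intrinsics, pixels), "rvec" (rotation vector, rad) and "tvec" (3), from world to camera coordinates, as OpenCV has them. Camera axes: x right, y down, z forward; pixel columns grow to the right and rows downward; lengths in m; the calibration is good to about 2 mm. A picture is of the moment at which its call begins. There is no depth.
- job.hand_in(): hands the job in, once; it reports no verdict.
The state is a dict: "clock": time; "joint_pos": joint angles; "qvel": joint speeds; "tau": joint torques, N m; "tcp_pos": TCP position; "orientation": TCP orientation; "wrist_force": force on the tool from outside, world axes, zero at the start; "ft_torque": the same for the moment, N m; "finger_gap": finger opening in m.
Only numpy, scipy, OpenCV 4.12 (cv2) and the standard library are available. Lean on these libraries where they do the work, as an engineer would, in place of code of your own. Each camera call takes 0.05 s, during which the arm holds its last target.

## Working session

There is one attempt and no reset: what is moved stays moved. The work goes in short steps, Python scripts to look and compute and a tool call to move; the robot and the scene stay as the last step left them, time stands still between calls to the robot, and variables do not carry over. Pictures are saved under pics/ and viewed, and the job is handed in when it is done.

Besides the shell and the picture viewer there is one more tool, called after "Call:" as name([rows], argument=value, ...), one row to a line, values as JSON. send_rows: Moves the arm, as the interface text tells. Its arguments: {"type":"object","properties":{"plan":{"type":"array"},"claw":{"type":"number"},"newtons":{"type":"number"}},"required":["plan"]}

```bash
ls; mkdir -p pics; python3 - <<'E'
from workcell import get_state, viewer, env
import cv2,pickle
print(get_state()); print(env.grasp_offset)
d={}
for n in ["side","top","wrist"]:
    c=viewer.read_camera(n); d[n]=c; cv2.imwrite(f"pics/{n}0.png",c["frame"]); print(n,c["mtx"].tolist(),c["rvec"],c["tvec"])
pickle.dump(d,open("cam0.pkl","wb"))
E
```

```text
pics
{'clock': 0.0, 'joint_pos': array([ 9.96417283e-01,  3.14014660e-01,  4.49820955e-02,  1.30362152e+00,
       -2.02837181e-05,  1.43122191e+00]), 'qvel': array([-6.72117436e-04,  1.49277679e-04,  8.58020201e-04,  1.61202911e-05,
        5.47971390e-04,  9.69319216e-04]), 'tau': array([ 1.40153923e-03, -4.80630612e+01,  2.98531759e+01,  1.93793583e-02,
       -1.01185226e-04,  8.49734533e-06]), 'tcp_pos': array([0.24192489, 0.5210565 , 0.23040205]), 'orientation': array([ 0.69023913,  0.15190057,  0.69068473, -0.1531364 ]), 'wrist_force': array([-0.41819597,  0.48701279, -0.50942348]), 'ft_torque': array([0.00769312, 0.01954468, 0.04597253]), 'finger_gap': 0.08553102572684426}
0.0187
side [[384.1352622713102, 0.0, 272.4150069997978], [0.0, 384.1352622713102, 214.66690142024328], [0.0, 0.0, 1.0]] [ 2.14126316 -0.16153069  0.10221121] [-0.52611143  0.12194726  0.85151857]
top [[405.03756134407405, 0.0, 284.3142746316326], [0.0, 405.03756134407405, 208.65412069560563], [0.0, 0.0, 1.0]] [ 2.12532271 -2.17702702  0.16007139] [0.00292702 0.53823725 0.89433093]
wrist [[362.5851369970776, 0.0, 281.7000269191696], [0.0, 362.5851369970776, 208.5380359837711], [0.0, 0.0, 1.0]] [-2.40777579 -1.53640906 -0.25083062] [-0.57446432 -0.04220875  0.38121454]
```

View pics/side0.png

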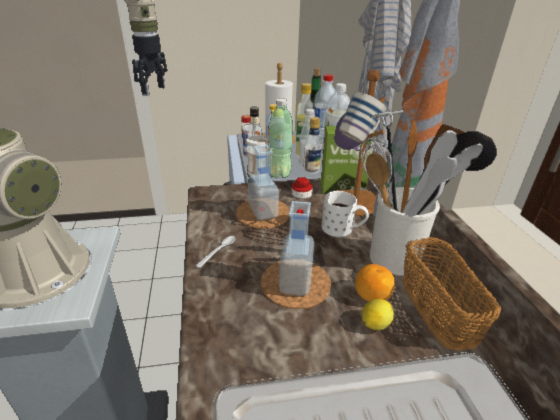

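View pics/top0.png

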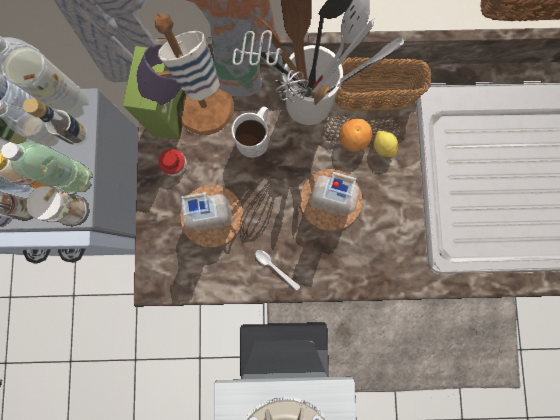

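View pics/wrist0.png

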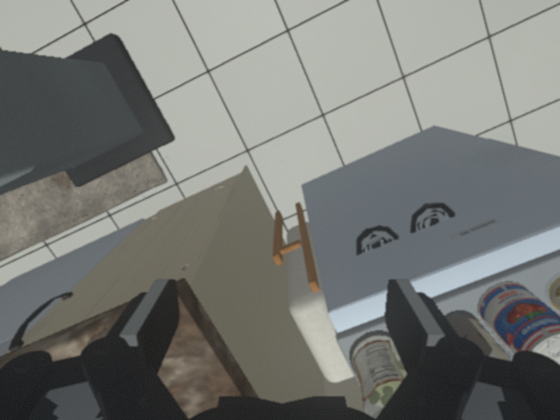

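```bash
python3 - <<'E'
import cv2,pickle,numpy as np
d=pickle.load(open("cam0.pkl","rb"))
a=d["top"]["frame"][155:245,160:390]; b=d["side"]["frame"][130:315,220:350]
cv2.imwrite("pics/top0z.png",cv2.resize(a,None,fx=3.4,fy=3.4,interpolation=cv2.INTER_CUBIC))
cv2.imwrite("pics/side0z.png",cv2.resize(b,None,fx=3.2,fy=3.2,interpolation=cv2.INTER_CUBIC))
E
```

```text
(no output)
```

View pics/top0z.png

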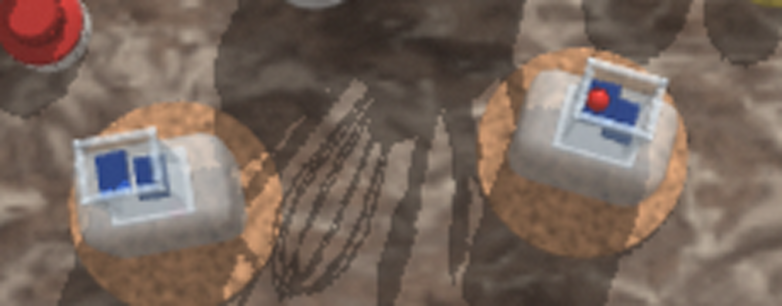

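View pics/side0z.png

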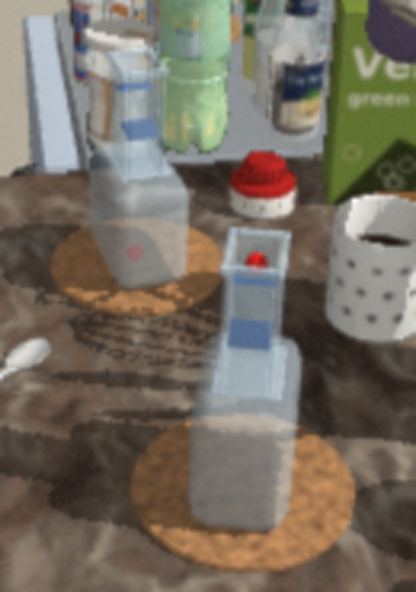

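```bash
cat > h.py <<'E'
import cv2,numpy as np
from scipy.spatial.transform import Rotation as R
def ray(c,uv):
    p=cv2.undistortPoints(np.array([[uv]],float),c["mtx"],None)[0,0]
    Rm=cv2.Rodrigues(np.array(c["rvec"],float))[0]; t=np.array(c["tvec"],float).ravel()
    o=-Rm.T@t; v=Rm.T@np.array([p[0],p[1],1]); return o,v/np.linalg.norm(v)
def onz(c,uv,z):
    o,v=ray(c,uv); return o+v*(z-o[2])/v[2]
def tri(c1,u1,c2,u2):
    o1,v1=ray(c1,u1);o2,v2=ray(c2,u2)
    s=np.linalg.lstsq(np.array([v1,-v2]).T,o2-o1,rcond=None)[0]
    a,b=o1+s[0]*v1,o2+s[1]*v2
    return (a+b)/2,np.linalg.norm(a-b)
def proj(c,P):
    return cv2.projectPoints(np.array(P,float).reshape(-1,3),np.array(c["rvec"],float),np.array(c["tvec"],float),c["mtx"],None)[0][:,0]
def red(f):
    h=cv2.cvtColor(f,cv2.COLOR_BGR2HSV)
    m=(((h[...,0]<6)|(h[...,0]>174))&(h[...,1]>150)&(h[...,2]>90)).astype(np.uint8)
    n,l,s,ce=cv2.connectedComponentsWithStats(m); return [(s[i].tolist(),ce[i]) for i in range(1,n) if s[i][4]>5]
E
python3 - <<'E'
from h import *
import pickle
d=pickle.load(open("cam0.pkl","rb"));T,S=d["top"],d["side"]
for n in("top","side"): print(n,[(s,c.round(1)) for s,c in red(d[n]["frame"])])
for n,box in(("top",(290,160,380,240)),("side",(250,250,345,315))):
    x0,y0,x1,y1=box
    f=d[n]["frame"]; h=cv2.cvtColor(f,cv2.COLOR_BGR2HSV)
    m=((h[...,0]>4)&(h[...,0]<18)&(h[...,1]>110)&(h[...,2]>90)).astype(np.uint8); M=np.zeros_like(m);M[y0:y1,x0:x1]=m[y0:y1,x0:x1]
    M=cv2.morphologyEx(M,cv2.MORPH_OPEN,np.ones((2,2)))
    cs=cv2.findContours(M,0,2)[0]; pts=np.vstack([c for c in cs if cv2.contourArea(c)>30])[:,0]
    hull=cv2.convexHull(pts)[:,0].astype(float)
    W=np.array([onz(d[n],p,0.006)[:2] for p in hull])
    # circle fit
    A=np.c_[2*W,np.ones(len(W))]
    s=np.linalg.lstsq(A,(W**2).sum(1),rcond=None)[0]; print(n,"coaster",s[:2],"r",np.sqrt(s[2]+s[:2]@s[:2]), len(W))
a=T["frame"][165:220,305:375]; cv2.imwrite("pics/top0zz.png",cv2.resize(a,None,fx=11,fy=11,interpolation=cv2.INTER_CUBIC))
a=S["frame"][195:265,270:330]; cv2.imwrite("pics/side0zz.png",cv2.resize(a,None,fx=8.5,fy=8.5,interpolation=cv2.INTER_CUBIC))
E
```

```text
top [([159, 149, 25, 25, 483], array([170.9, 160.9])), ([333, 181, 6, 6, 28], array([335.5, 183.8]))]
side [([324, 75, 9, 6, 46], array([328.1,  77.6])), ([242, 116, 9, 6, 37], array([245.9, 119.1])), ([292, 178, 21, 14, 213], array([302. , 184.7])), ([297, 209, 6, 4, 19], array([299.8, 210.7]))]
top coaster [ 0.56104063 -0.12335456] r 0.07243907530600471 18
side coaster [ 0.56351744 -0.13151013] r 0.07422131757538014 28
```

View pics/top0zz.png

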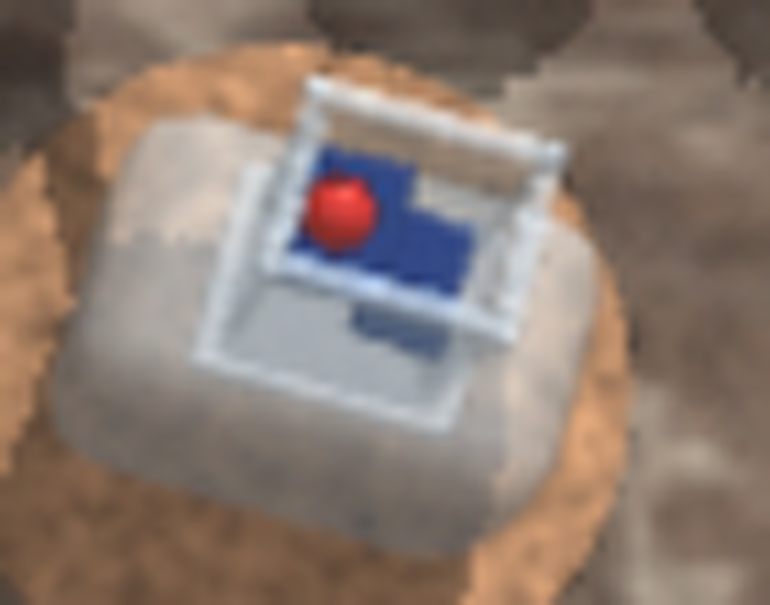

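View pics/side0zz.png

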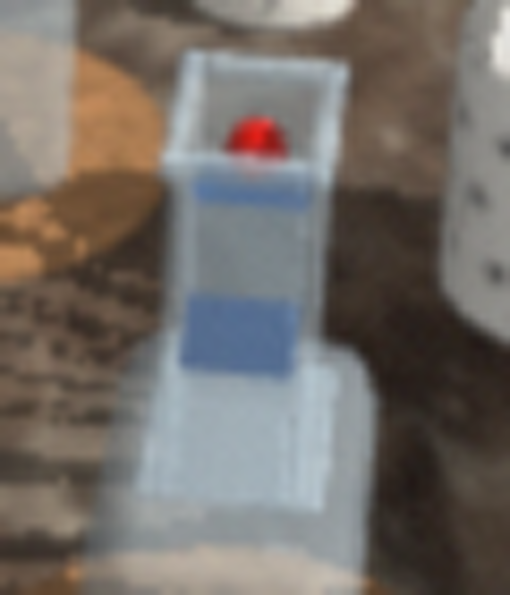

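```bash
python3 - <<'E'
from h import *
import pickle
d=pickle.load(open("cam0.pkl","rb"));T,S=d["top"],d["side"]
t=(np.array([(317,82),(558,152),(508,333),(270,265)])+.5)/11-.5+[305,165]
s=(np.array([(190,55),(345,66),(325,168),(168,160)])+.5)/8.5-.5+[270,195]
print("ball",tri(T,(335.5,183.8),S,(299.8,211)))
for n,c,q in(("t",T,t),("s",S,s)):
    P=np.array([onz(c,p,0.191) for p in q]); print(n,P[:,:2].round(4).tolist(),P.mean(0).round(4), [np.linalg.norm(P[i]-P[(i+1)%4]).round(4) for i in range(4)],
     [np.degrees(np.arctan2(*(P[(i+1)%4]-P[i])[1::-1])).round(1) for i in range(4)])
print(tri(T,t.mean(0),S,s.mean(0)))
# pairs: side order vs top
Pt=np.array([onz(T,p,0.191) for p in t]);Ps=np.array([onz(S,p,0.191) for p in s])
for i in range(4):
    j=np.argmin(np.linalg.norm(Ps-Pt[i],axis=1)); print(i,j,tri(T,t[i],S,s[j]))
x=ray(S,(280,210)); print("side cam",x, "top cam",ray(T,(280,210))[0])
E
```

```text
ball (array([ 0.56648002, -0.11149689,  0.17391527]), np.float64(0.0005868113059401538))
t [[0.5862, -0.1059], [0.5726, -0.148], [0.5404, -0.1376], [0.5535, -0.0963]] [ 0.5632 -0.1219  0.191 ] [np.float64(0.0442), np.float64(0.0339), np.float64(0.0434), np.float64(0.0341)] [np.float64(-108.0), np.float64(162.1), np.float64(72.4), np.float64(-16.4)]
s [[0.5528, -0.1005], [0.5865, -0.1101], [0.5722, -0.1508], [0.5394, -0.143]] [ 0.5627 -0.1261  0.191 ] [np.float64(0.035), np.float64(0.0432), np.float64(0.0337), np.float64(0.0446)] [np.float64(-15.9), np.float64(-109.4), np.float64(166.6), np.float64(72.5)]
(array([ 0.5636573 , -0.1223637 ,  0.18828669]), np.float64(3.9468371954500035e-07))
0 1 (array([ 0.58718457, -0.10629145,  0.188599  ]), np.float64(0.0007959001027627558))
1 2 (array([ 0.57292389, -0.14829282,  0.18932533]), np.float64(4.537292856505828e-05))
2 3 (array([ 0.54069014, -0.13812572,  0.18783627]), np.float64(0.00043253006400702964))
3 0 (array([ 0.55381093, -0.09654009,  0.18861591]), np.float64(0.0002426156449627101))
side cam (array([ 0.41299946, -0.7214039 ,  0.57075047]), array([ 0.15654649,  0.83142338, -0.53313071])) top cam [ 0.40678506 -0.00181739  0.96127952]
```

```bash
python3 - <<'E'
from h import *
import pickle
from workcell import env
print([a for a in dir(env) if a[0]!='_'])
d=pickle.load(open("cam0.pkl","rb"));T,S=d["top"],d["side"]
for n,p,z in(("c2rim",(196,205),.191),("c2coaster",(211,215),.006),("mug",(251,133),.09),("orange",(356,135),.04),("lemon",(386,144),.03),("utens",(315,75),.25),("utbase",(310,115),.0),("board",(425,180),0.0),("spatula",(400,42),.3),("redcap",(172,160),.05),("whisk",(258,212),.02),("wall edge",(300,300),0)): print(n,onz(T,p,z).round(3))
from workcell import get_state
s=get_state(); Rm=R.from_quat(np.roll(s["orientation"],-1)).as_matrix(); print(Rm.round(3))
E
```

```text
['MotionError', 'grasp_offset']
c2rim [0.528 0.161 0.191]
c2coaster [0.532 0.164 0.006]
mug [0.703 0.061 0.09 ]
orange [ 0.709 -0.183  0.04 ]
lemon [ 0.689 -0.256  0.03 ]
utens [ 0.758 -0.071  0.25 ]
utbase [ 0.777 -0.08   0.   ]
board [ 0.606 -0.353  0.   ]
spatula [ 0.791 -0.218  0.3  ]
redcap [0.656 0.247 0.05 ]
whisk [0.534 0.052 0.02 ]
wall edge [ 0.328 -0.042  0.   ]
[[-0.001  0.421  0.907]
 [-0.001  0.907 -0.421]
 [-1.    -0.001 -0.   ]]
```

Call:
send_rows([
  [-5,-37,47,0,0,0],
  [-10,-74,94,-1,0,0],
  [-15,-111,141,-2,0,0],
  [-20,-148,188,-3,0,0],
  [-25,-185,235,-4,0,0],
  [-30,-222,282,-5,0,0],
  [-30,-259,329,-6,0,0],
  [-30,-296,376,-7,0,0],
  [-30,-333,423,-7.6,0,0],
  [-30,-370,465,-7.6,0,0],
], claw=85, newtons=70)

```text
clock: 1.4
tcp_pos: [0.5087, -0.0119, 0.2611]
orientation: [0.699, 0.107, 0.699, -0.106]
wrist_force: [0.6, 0.3, 0.6]
finger_gap: 0.085
```

Call:
send_rows([
  [0,-30,29,0,0,0],
  [0,-61,58,0,0,0],
  [0,-91,86,0,0,0],
  [0,-91,86,0,0,0],
  [0,-91,86,0,0,0],
  [0,-91,86,0,0,0],
  [0,-91,86,0,0,0],
  [0,-91,86,0,0,0],
  [0,-91,86,0,0,0],
  [0,-91,86,0,0,0],
])

```text
clock: 2.65
tcp_pos: [0.5631, -0.1223, 0.2613]
orientation: [0.699, 0.106, 0.699, -0.106]
wrist_force: [0.4, 0.0, -0.0]
finger_gap: 0.085
```

```bash
cat > look.py <<'E'
import sys,cv2,pickle,numpy as np
from h import *
from workcell import get_state,viewer
tag=sys.argv[1]; d={}
for n in sys.argv[2:]:
    d[n]=viewer.read_camera(n); cv2.imwrite(f"pics/{n}{tag}.png",d[n]["frame"])
pickle.dump(d,open(f"cam{tag}.pkl","wb"))
s=get_state(); Rm=R.from_quat(np.roll(s["orientation"],-1)).as_matrix()
print(s["clock"],s["tcp_pos"].round(4),s["joint_pos"].round(3),s["finger_gap"],s["wrist_force"].round(1)); print(Rm.round(4))
E
python3 look.py 1 wrist top
```

```text
2.75 [ 0.5631 -0.1224  0.2613] [-0.353  0.31   0.115  1.375  0.    -0.051] 0.08522198289182316 [-0.1 -0.2  0.1]
[[ 0.000e+00  2.976e-01  9.547e-01]
 [ 1.000e-04  9.547e-01 -2.976e-01]
 [-1.000e+00  1.000e-04  0.000e+00]]
```

View pics/wrist1.png

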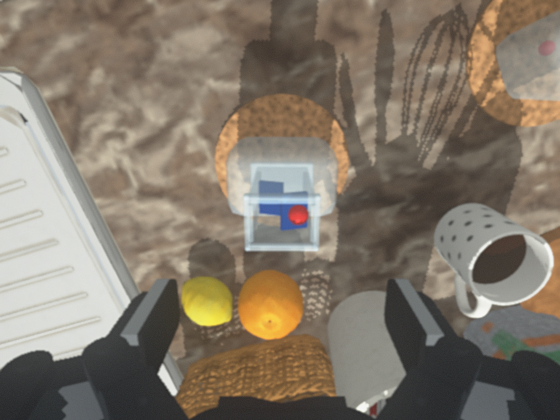

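View pics/top1.png

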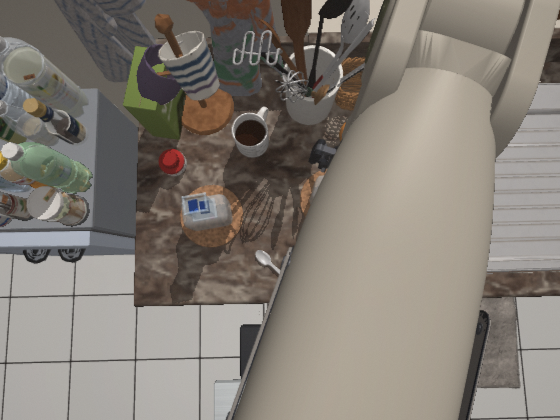

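```bash
python3 - <<'E'
from h import *
import pickle
c=pickle.load(open("cam1.pkl","rb"))["wrist"];T=pickle.load(open("cam0.pkl","rb"))["top"]
a=c["frame"][150:265,225:345]; cv2.imwrite("pics/w1z.png",cv2.resize(a,None,fx=5,fy=5,interpolation=cv2.INTER_CUBIC))
b=[p for p in red(c["frame"])]; print(b)
for s,p in b[:4]: print(onz(c,p,.174), tri(T,(335.5,183.8),c,p))
E
```

```text
[([289, 207, 18, 17, 206], array([297.9223301, 215.5776699]))]
[ 0.56772693 -0.11207869  0.174     ] (array([ 0.56523608, -0.11115929,  0.18007095]), np.float64(0.0012410198099427848))
```

View pics/w1z.png

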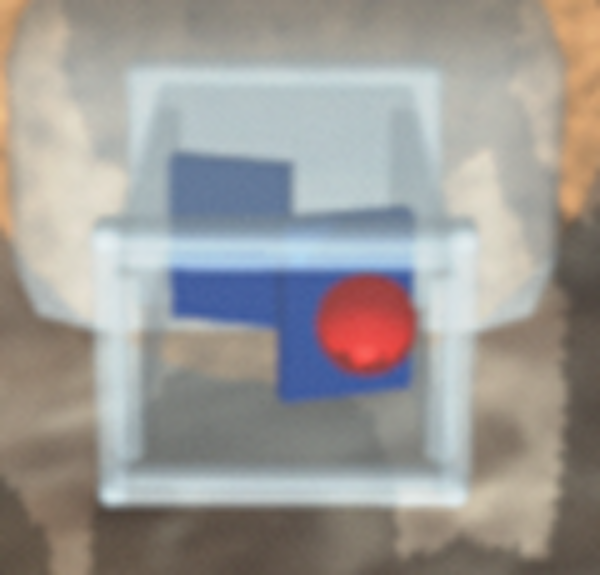

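```bash
python3 - <<'E'
from h import *
import pickle
c=pickle.load(open("cam1.pkl","rb"))["wrist"];T=pickle.load(open("cam0.pkl","rb"))["top"]
q=(np.array([(95,222),(477,222),(468,503),(100,503)])+.5)/5-.5+[225,150]
for z in (.191,.189):
    P=np.array([onz(c,p,z) for p in q]);print(P.round(4)[:,:2].tolist(),P.mean(0).round(4),[np.linalg.norm(P[i]-P[(i+1)%4]).round(4) for i in range(4)],
     [np.degrees(np.arctan2(*(P[(i+1)%4]-P[i])[1::-1])).round(1) for i in range(4)])
t=(np.array([(317,82),(558,152),(508,333),(270,265)])+.5)/11-.5+[305,165]
print(tri(T,t.mean(0),c,q.mean(0)))
E
```

```text
[[0.5382, -0.1389], [0.5522, -0.0941], [0.5884, -0.1053], [0.5742, -0.1508]] [ 0.5633 -0.1223  0.191 ] [np.float64(0.0469), np.float64(0.0379), np.float64(0.0477), np.float64(0.0379)] [np.float64(72.7), np.float64(-17.1), np.float64(-107.3), np.float64(161.7)]
[[0.5387, -0.1393], [0.5528, -0.0941], [0.5894, -0.1053], [0.575, -0.1513]] [ 0.564  -0.1225  0.189 ] [np.float64(0.0474), np.float64(0.0383), np.float64(0.0481), np.float64(0.0383)] [np.float64(72.7), np.float64(-17.1), np.float64(-107.3), np.float64(161.7)]
(array([ 0.56357308, -0.12232796,  0.18875941]), np.float64(7.770072466687066e-05))
```

Call:
send_rows([
  [20,0,0,0,0,0],
  [40,0,0,0,0,0],
  [60,0,0,0,0,0],
  [75,0,0,0,0,0],
  [88,0,0,0,0,0],
  [98,0,0,0,0,0],
  [105,0,0,0,0,0],
  [108,0,0,0,0,0],
  [108,0,0,0,0,0],
  [108,0,0,0,0,0],
])

```text
clock: 4.0
tcp_pos: [0.5634, -0.1225, 0.1538]
orientation: [0.699, 0.106, 0.699, -0.106]
wrist_force: [0.4, 0.2, -0.0]
finger_gap: 0.0851
```

Call:
send_rows([
  [0,0,0,0,0,0],
  [0,0,0,0,0,0],
  [0,0,0,0,0,0],
  [0,0,0,0,0,0],
  [0,0,0,0,0,0],
  [0,0,0,0,0,0],
  [0,0,0,0,0,0],
  [0,0,0,0,0,0],
  [0,0,0,0,0,0],
  [0,0,0,0,0,0],
], claw=35, newtons=70)

```text
clock: 5.25
tcp_pos: [0.5635, -0.1225, 0.1537]
orientation: [0.699, 0.106, 0.699, -0.106]
wrist_force: [1.5, -0.7, 5.7]
finger_gap: 0.0431
```

```bash
python3 look.py 2 wrist side
```

```text
5.35 [ 0.5636 -0.1225  0.1537] [-0.353  0.349 -0.096  1.125  0.    -0.051] 0.04318273592448961 [1.9 0.7 4.9]
[[ 1.100e-03  2.976e-01  9.547e-01]
 [-3.000e-04  9.547e-01 -2.976e-01]
 [-1.000e+00  1.000e-04  1.100e-03]]
```

View pics/wrist2.png

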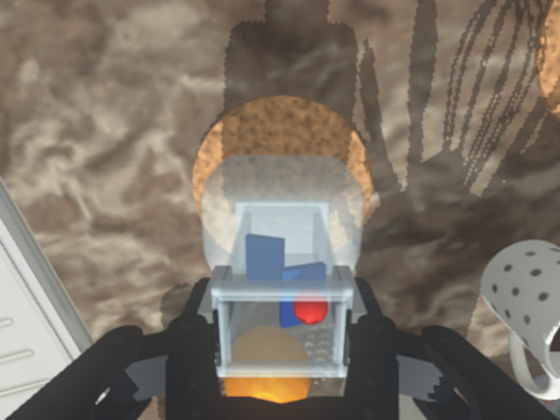

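View pics/side2.png

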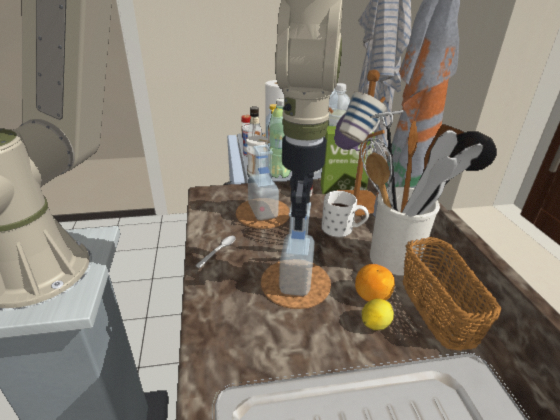

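Call:
send_rows([
  [-4,0,0,0,0,0],
  [-12,0,0,0,0,0],
  [-25,0,0,0,0,0],
  [-42,0,-5,0,0,0],
  [-60,0,-15,0,0,0],
  [-78,0,-28,0,0,0],
  [-96,0,-40,0,0,0],
  [-110,0,-50,0,0,0],
  [-118,0,-57,0,0,0],
  [-120,0,-60,0,0,0],
])

```text
clock: 6.6
tcp_pos: [0.5057, -0.1045, 0.2739]
orientation: [0.699, 0.106, 0.699, -0.106]
wrist_force: [-0.1, -0.2, -3.1]
finger_gap: 0.0431
```

```bash
python3 look.py 3 wrist side
```

```text
6.7 [ 0.5056 -0.1045  0.2732] [-0.359  0.19  -0.014  1.367  0.    -0.057] 0.04341703816588599 [ 0.4  0.1 -3.4]
[[-1.000e-04  2.976e-01  9.547e-01]
 [ 2.000e-04  9.547e-01 -2.976e-01]
 [-1.000e+00  1.000e-04 -2.000e-04]]
```

View pics/side3.png

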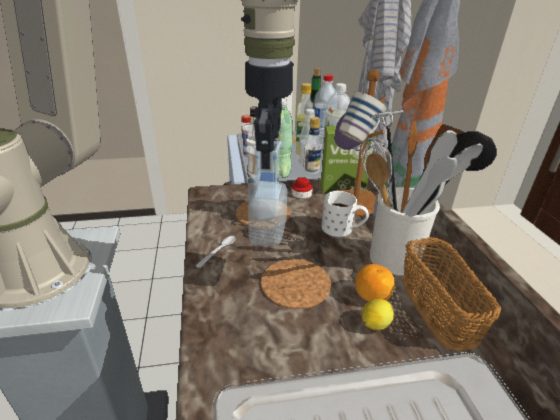

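View pics/wrist3.png

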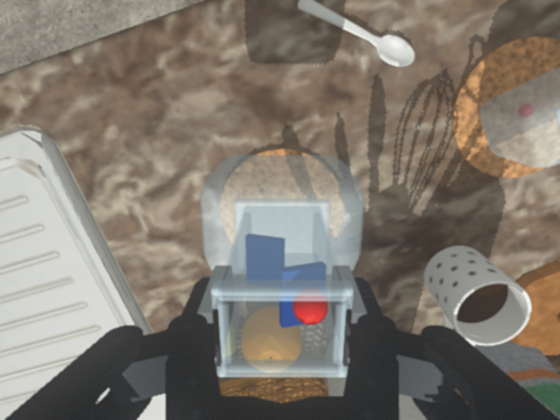

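Call:
send_rows([
  [0,0,0,0,0,3],
  [0,0,0,0,0,9],
  [0,0,0,0,0,16],
  [0,0,0,0,0,23],
  [0,0,0,0,0,30],
  [0,0,0,0,0,36],
  [0,0,0,0,0,38.5],
  [0,0,0,0,0,38.5],
  [0,0,0,0,0,38.5],
  [0,0,0,0,0,38.5],
])

```text
clock: 7.95
tcp_pos: [0.5061, -0.104, 0.2739]
orientation: [0.696, 0.33, 0.625, 0.13]
wrist_force: [0.2, -0.3, -2.3]
finger_gap: 0.043
```

Call:
send_rows([
  [0,0,0,0,0,0],
  [0,0,0,0,0,0],
  [0,0,0,0,0,0],
  [0,0,0,0,0,0],
  [0,0,0,0,0,0],
  [0,0,0,0,0,0],
  [0,0,0,0,0,0],
  [0,0,0,0,0,0],
  [0,0,0,0,0,0],
  [0,0,0,0,0,0],
])

```text
clock: 9.2
tcp_pos: [0.5059, -0.1045, 0.2733]
orientation: [0.695, 0.331, 0.625, 0.13]
wrist_force: [0.2, 0.2, -3.2]
finger_gap: 0.0431
```

```bash
python3 look.py 4 wrist side
```

```text
9.3 [ 0.5059 -0.1045  0.2733] [-0.712  0.321 -0.017  1.54   0.608 -0.507] 0.04321397306553546 [-0.2 -0.2 -3.6]
[[ 0.1853  0.2329  0.9547]
 [ 0.5944  0.7471 -0.2976]
 [-0.7825  0.6226  0.    ]]
```

View pics/side4.png

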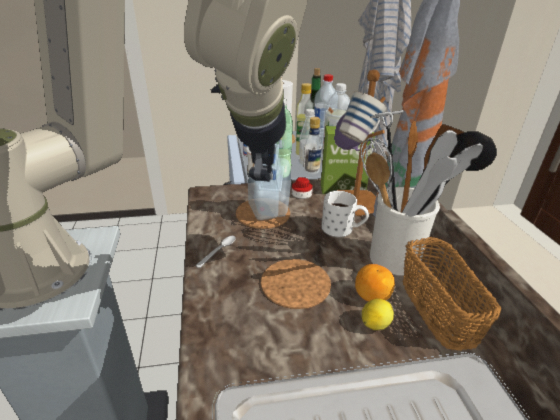

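View pics/wrist4.png

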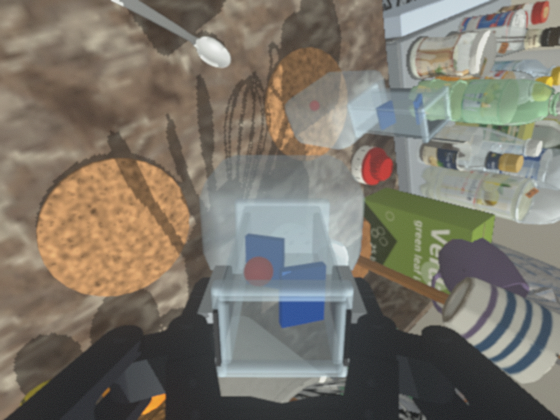

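Ball (258,270) now rests on the lower rib at the −y wall. Lean the other way.

Call:
send_rows([
  [0,0,0,0,0,-4],
  [0,0,0,0,0,-12],
  [0,0,0,0,0,-21],
  [0,0,0,0,0,-30],
  [0,0,0,0,0,-39],
  [0,0,0,0,0,-48],
  [0,0,0,0,0,-57],
  [0,0,0,0,0,-66],
  [0,0,0,0,0,-74],
  [0,0,0,0,0,-77],
])

```text
clock: 10.55
tcp_pos: [0.5057, -0.1025, 0.2717]
orientation: [0.624, -0.131, 0.696, -0.33]
wrist_force: [-0.3, 0.3, -2.9]
finger_gap: 0.0436
```

Call:
send_rows([
  [0,0,0,0,0,0],
  [0,0,0,0,0,0],
  [0,0,0,0,0,0],
  [0,0,0,0,0,0],
  [0,0,0,0,0,0],
  [0,0,0,0,0,0],
  [0,0,0,0,0,0],
  [0,0,0,0,0,0],
  [0,0,0,0,0,0],
  [0,0,0,0,0,0],
])

```text
clock: 11.8
tcp_pos: [0.5059, -0.1045, 0.2733]
orientation: [0.625, -0.13, 0.695, -0.331]
wrist_force: [0.0, 0.5, -3.3]
finger_gap: 0.0433
```

```bash
python3 look.py 5 wrist side
```

```text
11.9 [ 0.5059 -0.1045  0.2733] [-0.011  0.365  0.054  1.484 -0.639  0.366] 0.04308368262743986 [ 0.3  0.2 -2.9]
[[-1.852e-01  2.329e-01  9.547e-01]
 [-5.943e-01  7.472e-01 -2.975e-01]
 [-7.826e-01 -6.225e-01  1.000e-04]]
```

View pics/side5.png

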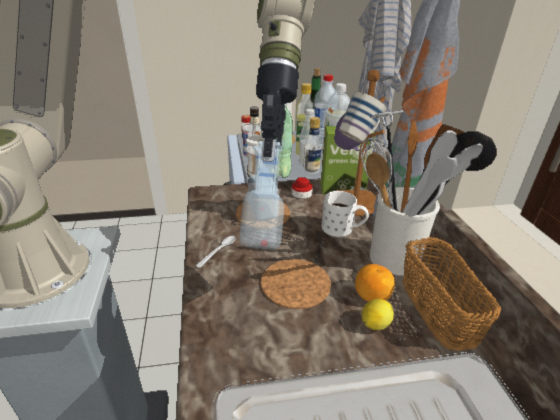

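View pics/wrist5.png

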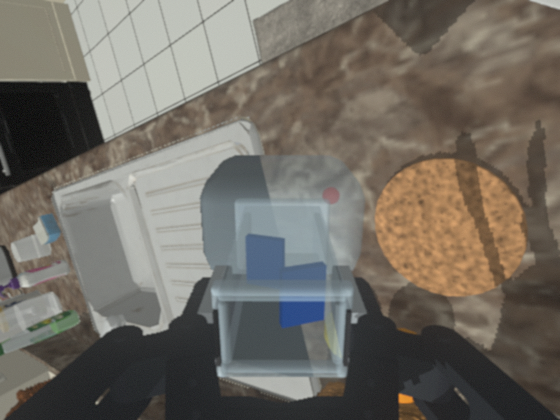

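Call:
send_rows([
  [0,0,0,0,0,3],
  [0,0,0,0,0,9],
  [0,0,0,0,0,16],
  [0,0,0,0,0,23],
  [0,0,0,0,0,30],
  [0,0,0,0,0,36],
  [0,0,0,0,0,38.5],
  [0,0,0,0,0,38.5],
  [0,0,0,0,0,38.5],
  [0,0,0,0,0,38.5],
])

```text
clock: 13.15
tcp_pos: [0.5059, -0.1041, 0.2732]
orientation: [0.699, 0.106, 0.699, -0.106]
wrist_force: [-0.4, -0.2, -3.3]
finger_gap: 0.0429
```

```bash
python3 look.py 6 wrist side; python3 - <<'E'
from h import *
import pickle
for k,n,box in(("3","side",(250,250,340,315)),("4","side",(250,250,340,315)),("5","side",(250,250,340,315)),("4","wrist",(25,145,200,305)),("5","wrist",(370,150,535,300))):
    c=pickle.load(open(f"cam{k}.pkl","rb"))[n];x0,y0,x1,y1=box
    h=cv2.cvtColor(c["frame"],cv2.COLOR_BGR2HSV)
    m=((h[...,0]>4)&(h[...,0]<18)&(h[...,1]>110)&(h[...,2]>60)).astype(np.uint8); M=np.zeros_like(m);M[y0:y1,x0:x1]=m[y0:y1,x0:x1]
    M=cv2.morphologyEx(M,cv2.MORPH_OPEN,np.ones((3,3)))
    cs=cv2.findContours(M,0,2)[0]; cc=max(cs,key=cv2.contourArea)
    W=np.array([onz(c,p,.006)[:2] for p in cv2.convexHull(cc)[:,0].astype(float)])
    s=np.linalg.lstsq(np.c_[2*W,np.ones(len(W))],(W**2).sum(1),rcond=None)[0]
    print(k,n,s[:2].round(4),np.sqrt(s[2]+s[:2]@s[:2]).round(4),len(W))
E
```

```text
13.25 [ 0.5059 -0.1041  0.2732] [-0.358  0.19  -0.013  1.367 -0.    -0.057] 0.043048836969447536 [-0.5 -0.2 -2.7]
[[-3.000e-04  2.966e-01  9.550e-01]
 [-2.000e-04  9.550e-01 -2.966e-01]
 [-1.000e+00 -3.000e-04 -2.000e-04]]
3 side [ 0.5616 -0.1274] 0.0754 30
4 side [ 0.5618 -0.1273] 0.0755 30
5 side [ 0.5618 -0.1272] 0.0755 30
4 wrist [ 0.563  -0.1225] 0.0743 53
5 wrist [ 0.5633 -0.1219] 0.0742 48
```

View pics/wrist6.png

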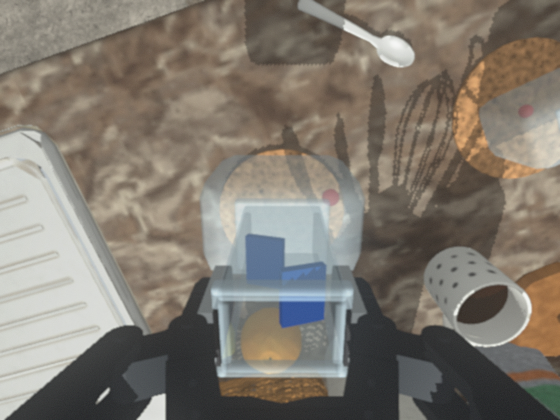

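View pics/side6.png

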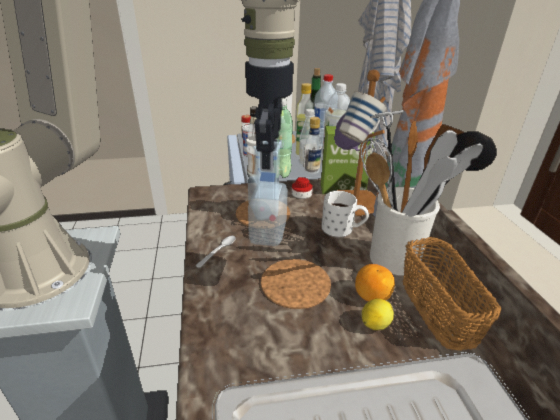

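Call:
send_rows([
  [0,0,10,0,0,0],
  [5,0,25,0,0,0],
  [20,0,42,0,0,0],
  [38,0,55,0,0,0],
  [57,0,60,0,0,0],
  [76,0,60,0,0,0],
  [94,0,60,0,0,0],
  [106,0,60,0,0,0],
  [112,0,60,0,0,0],
  [113,0,60,0,0,0],
])

```text
clock: 14.5
tcp_pos: [0.5631, -0.1224, 0.1599]
orientation: [0.699, 0.106, 0.699, -0.106]
wrist_force: [0.1, -0.0, -2.6]
finger_gap: 0.0432
```

Call:
send_rows([
  [1,0,0,0,0,0],
  [2,0,0,0,0,0],
  [3,0,0,0,0,0],
  [4,0,0,0,0,0],
  [5,0,0,0,0,0],
  [5.5,0,0,0,0,0],
  [6,0,0,0,0,0],
  [6,0,0,0,0,0],
  [6,0,0,0,0,0],
  [6,0,0,0,0,0],
])

```text
clock: 15.75
tcp_pos: [0.5632, -0.1224, 0.1544]
orientation: [0.699, 0.106, 0.699, -0.106]
wrist_force: [0.1, 0.3, -3.2]
finger_gap: 0.0432
```

```bash
python3 look.py 7 wrist side
```

```text
15.85 [ 0.5632 -0.1224  0.1543] [-0.353  0.348 -0.095  1.127  0.    -0.051] 0.043174802017993626 [-0.6 -0.3 -2.7]
[[ 1.000e-04  2.975e-01  9.547e-01]
 [ 1.000e-04  9.547e-01 -2.975e-01]
 [-1.000e+00  1.000e-04  1.000e-04]]
```

View pics/wrist7.png

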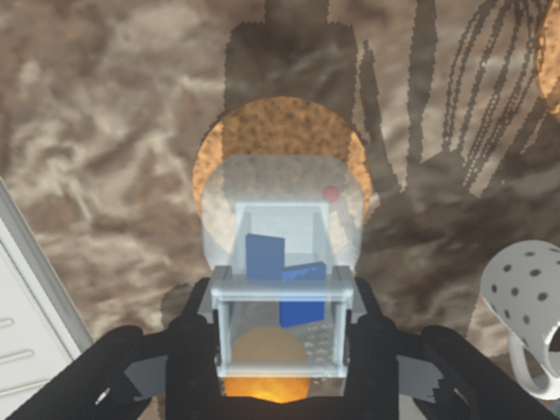

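Call:
send_rows([
  [0.2,0,0,0,0,0],
  [0.4,0,0,0,0,0],
  [0.6,0,0,0,0,0],
  [0.8,0,0,0,0,0],
  [1,0,0,0,0,0],
  [1,0,0,0,0,0],
  [1,0,0,0,0,0],
  [1,0,0,0,0,0],
  [1,0,0,0,0,0],
  [1,0,0,0,0,0],
])

```text
clock: 17.1
tcp_pos: [0.5633, -0.1224, 0.1537]
orientation: [0.699, 0.106, 0.699, -0.106]
wrist_force: [-1.5, 1.0, 6.4]
finger_gap: 0.0429
```

Contact (+6 N, seated). Release in place.

Call:
send_rows([
  [0,0,0,0,0,0],
  [0,0,0,0,0,0],
  [0,0,0,0,0,0],
  [0,0,0,0,0,0],
  [0,0,0,0,0,0],
  [0,0,0,0,0,0],
  [0,0,0,0,0,0],
  [0,0,0,0,0,0],
  [0,0,0,0,0,0],
  [0,0,0,0,0,0],
], claw=85)

```text
clock: 18.35
tcp_pos: [0.5632, -0.1224, 0.1533]
orientation: [0.699, 0.106, 0.699, -0.106]
wrist_force: [0.4, -0.2, 0.1]
finger_gap: 0.0849
```

Call:
send_rows([
  [-5,0,0,0,0,0],
  [-15,0,0,0,0,0],
  [-30,0,0,0,0,0],
  [-45,0,0,0,0,0],
  [-62,0,0,0,0,0],
  [-80,0,0,0,0,0],
  [-98,0,0,0,0,0],
  [-110,0,0,0,0,0],
  [-118,0,0,0,0,0],
  [-120,0,0,0,0,0],
])

```text
clock: 19.6
tcp_pos: [0.5633, -0.1224, 0.2738]
orientation: [0.699, 0.106, 0.699, -0.106]
wrist_force: [-1.0, 0.3, -0.6]
finger_gap: 0.085
```

```bash
python3 look.py 8 wrist side
```

```text
19.7 [ 0.5631 -0.1224  0.2731] [-0.353  0.309  0.142  1.404  0.    -0.051] 0.08528254800077349 [ 0.6 -0.7 -0.4]
[[-3.000e-04  2.976e-01  9.547e-01]
 [ 2.000e-04  9.547e-01 -2.976e-01]
 [-1.000e+00  1.000e-04 -4.000e-04]]
```

View pics/wrist8.png

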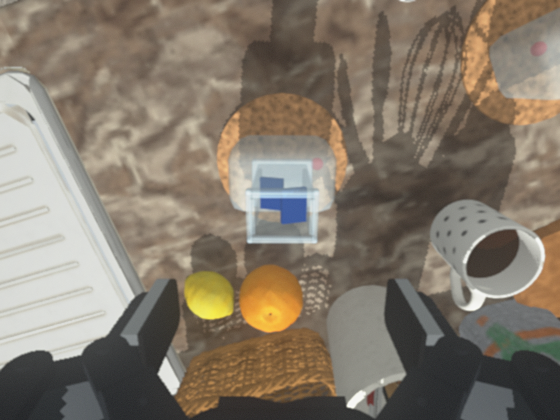

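View pics/side8.png

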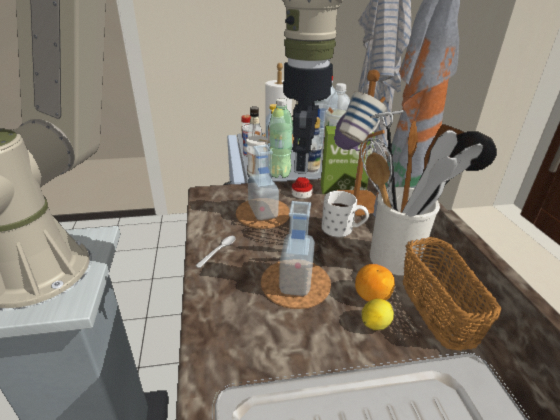

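```bash
python3 -c "
from workcell import job; print(job.hand_in())"
```

```text
the job is handed in; nothing more can be done
None
```

The jammed carafe is unjammed and standing on its own coaster, and I handed the job in at about 19.7 s of the 42 s allowed.

- **Rocking:** I gripped the neck's y sides and lifted the carafe clear. I leaned it 38.5° with the −y side down, and the wrist camera showed the ball on the lower rib. I then leaned it 38.5° with the +y side down, and the ball showed up in the belly.
- **Placing:** I stood it upright at the spot it came from, felt contact at about 6 N, released and backed straight up.
- **Last checks:** The final pictures show the carafe upright on its coaster with the ball at the bottom of its belly. The other carafe still stands on its coaster with its ball at the bottom. The gripper was open, well above the carafe and reading about zero force. Readings at the end of each move stayed below 7 N.
- **Disagreements:** The side camera put the coaster centre about 5 mm off in y from the wrist camera. I went with the wrist camera, which agreed with the measured position of the carafe's mouth. The mouth height came out as 189 mm against 191 mm from the text.

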